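# Sort the hinged hand presses: free or seized

## Task

Press down the lever of each of the three hinged hand presses to feel whether its hinge is free (goes all the way down) or seized (jams after a little play). Slide each press along the bench, without lifting or tipping it, until it stands wholly on the right felt mat: seized on the repair mat, with the oil can at its end; free on the stock mat, with the little box of rivets at its end. Leave the free levers down, and the iron and the mallet where they are.

Things in the scene. Friction and masses are not known exactly. Their poses are not given: they have to be found in the camera images.
- press_1: one of three look-alike hinged hand presses, loose, about 0.5 kg: brown wooden base 50 x 130 x 22 mm (x, y, z), pale lever 26 mm wide above it, hinged 33 mm up near the base's -y end, rising to +y (end 77 mm high). Origin: centre of the base's underside; y runs along the base from hinge to lever end. Two fingertips against a long side slide it squarely (2 to 5 N)
- press_1_pad (a point): the centre of the top of the round steel thumb pad (34 mm across) near the end of this press's lever, where it is pressed down; 72 mm above the bench when raised, 44 mm when the lever is fully down. It turns with the lever
- press_1_lever (a joint): angle of this press's lever, rad: 0 raised, growing as it is pressed down. Pressing takes about 1 to 2 N at the pad and the lever stays where it is left. A free lever goes down to 0.30 (pad travels about 28 mm); a seized one gives a little play, 0.075 (pad travels about 7 mm), and then jams solid
- press_2: one of three look-alike hinged hand presses, loose, about 0.5 kg: brown wooden base 50 x 130 x 22 mm (x, y, z), pale lever 26 mm wide above it, hinged 33 mm up near the base's -y end, rising to +y (end 77 mm high). Origin: centre of the base's underside; y runs along the base from hinge to lever end. Two fingertips against a long side slide it squarely (2 to 5 N)
- press_2_pad (a point): the centre of the top of the round steel thumb pad (34 mm across) near the end of this press's lever, where it is pressed down; 72 mm above the bench when raised, 44 mm when the lever is fully down. It turns with the lever
- press_2_lever (a joint): angle of this press's lever, rad: 0 raised, growing as it is pressed down. Pressing takes about 1 to 2 N at the pad and the lever stays where it is left. A free lever goes down to 0.30 (pad travels about 28 mm); a seized one gives a little play, 0.075 (pad travels about 7 mm), and then jams solid
- press_3: one of three look-alike hinged hand presses, loose, about 0.5 kg: brown wooden base 50 x 130 x 22 mm (x, y, z), pale lever 26 mm wide above it, hinged 33 mm up near the base's -y end, rising to +y (end 77 mm high). Origin: centre of the base's underside; y runs along the base from hinge to lever end. Two fingertips against a long side slide it squarely (2 to 5 N)
- press_3_pad (a point): the centre of the top of the round steel thumb pad (34 mm across) near the end of this press's lever, where it is pressed down; 72 mm above the bench when raised, 44 mm when the lever is fully down. It turns with the lever
- press_3_lever (a joint): angle of this press's lever, rad: 0 raised, growing as it is pressed down. Pressing takes about 1 to 2 N at the pad and the lever stays where it is left. A free lever goes down to 0.30 (pad travels about 28 mm); a seized one gives a little play, 0.075 (pad travels about 7 mm), and then jams solid
- repair_mat: a flat grey felt mat lying on the bench, 110 mm (x) by 660 mm (y), no lip, so things slide onto it. Origin: its centre at bench height; axes as the world's. Known by the steel oil can (60 mm across, with a thin spout 135 mm high) that stands fixed just past its +y end, 400 mm from its centre. Either on the robot's side of the presses or on the far side
- stock_mat: a flat grey felt mat lying on the bench, 110 mm (x) by 660 mm (y), no lip, so things slide onto it. Origin: its centre at bench height; axes as the world's. Known by the small open wooden box of brass rivets (80 x 70 x 50 mm high) that stands fixed just past its +y end, 400 mm from its centre. Either on the robot's side of the presses or on the far side
- flat_iron: bystander: black flat iron 90 x 130 mm, 93 mm high with its handle; origin at the centre of its underside
- mallet: bystander: lying wooden mallet, head 60 x 100 x 60 mm, handle 160 mm long towards its own -x; origin under the centre of the head
Not all that is in view belongs to the job. Leave any black, green or purple look-alike of the press_2 alone.

How it is judged (in metres and radians):
On the way:
1. every lever has been pressed: the two free ones nearly fully down (past 0.22 rad), the one seized through most of its play (past 0.045 rad) (((value of joint press_1_lever above 0.045 rad and value of joint each of press_2_lever, press_3_lever above 0.22 rad) or (value of joint each of press_1_lever, press_3_lever above 0.22 rad and value of joint press_2_lever above 0.045 rad) or (value of joint each of press_1_lever, press_2_lever above 0.22 rad and value of joint press_3_lever above 0.045 rad))), for 0.2 s.
At the end, for the whole second after the job is handed in: The seized press stands on the repair mat and both free presses on the stock mat, flat and at rest, the free levers still down (past 0.2 rad): each base's centre within 40 mm of the mat's long centre line and within 290 mm of its middle along it (((value of joint press_1_lever above 0.2 rad and x of press_1 in the frame of stock_mat between -0.04 and 0.04 m and y of press_1 in the frame of stock_mat between -0.29 and 0.29 m) or (value of joint press_1_lever below 0.1 rad and x of press_1 in the frame of repair_mat between -0.04 and 0.04 m and y of press_1 in the frame of repair_mat between -0.29 and 0.29 m)) and angle between each of press_1, press_2, press_3's own z axis and vertical below 0.1 rad and height (world z) of each of press_1, press_2, press_3 below 0.01 m and linear speed of each of press_1, press_2, press_3 below 0.02 m/s and ((value of joint press_2_lever above 0.2 rad and x of press_2 in the frame of stock_mat between -0.04 and 0.04 m and y of press_2 in the frame of stock_mat between -0.29 and 0.29 m) or (value of joint press_2_lever below 0.1 rad and x of press_2 in the frame of repair_mat between -0.04 and 0.04 m and y of press_2 in the frame of repair_mat between -0.29 and 0.29 m)) and ((value of joint press_3_lever above 0.2 rad and x of press_3 in the frame of stock_mat between -0.04 and 0.04 m and y of press_3 in the frame of stock_mat between -0.29 and 0.29 m) or (value of joint press_3_lever below 0.1 rad and x of press_3 in the frame of repair_mat between -0.04 and 0.04 m and y of press_3 in the frame of repair_mat between -0.29 and 0.29 m))); the robot touches nothing.
It fails at once if a press lifted clear of the bench (over 25 mm) (height (world z) of any of press_1, press_2, press_3 above 0.025 m).
It fails at once if a press tipped over (more than 0.4 rad) (angle between any of press_1, press_2, press_3's own z axis and vertical above 0.4 rad).
It fails at once if a bystander moved by more than 30 mm (distance of any of flat_iron, mallet from where it was at the start of the episode above 0.03 m).
It also fails if it takes over 70 s, if anything falls off the work surface, if the arm or the gripper's body presses on something with over 40 N, if the wrist force passes 120 N, or if a joint passes its speed limit or range.

## Robot

A 6-joint arm with a two-finger parallel gripper is mounted at the origin on the work surface. World frame = base frame: x ahead of the robot, y to its left, z up, the work surface at z = 0. Lengths are in mm, angles in rad, forces in N, time in s.
With the tool pointing down it reaches from about 325 to 900 mm from the base axis. Payload 6.1 kg.
Tool frame: the origin (TCP) lies midway between the tips of the shut fingers; the grasp point (between the pads) lies 19 mm behind it (arm.grip_depth is the distance from the TCP to the grasp point, in mm); z points along the fingers, y is the line along which they close (so a half turn about z gives the same grasp; the last joint's range is limited). The gripper opens to 85 mm and grips with 20 to 120 N. Pads are 22 mm wide; open, the fingers measure 114 mm over their backs; the gripper's body (76 mm by 85 mm) begins 54 mm behind the grasp point. The pads swing forward as they close: fully open they stand 13 mm farther back than shut.
Start: joints at [1.099, 0.22, 1.526, -0, 1.395, -0.126], TCP at [211.841, 587.996, 231.3] pointing down, gripper open.
Joint ranges: [-2.98, 2.98], [-0.91, 2.08], [0.09, 2.57], [-1.24, 4.39], [0.2, 2.65], [-2.68, 2.68]. Speed limits (rad/s): [2.57, 2.57, 3.01, 3.14, 3.14, 3.14].

## Interface

Orientations are given as [roll, pitch, yaw] about the fixed x, y, z axes, in that order (R = Rz(yaw) Ry(pitch) Rx(roll)).
In Python, from plant import arm gives the robot as it stands. The module is installed in compiled form; this text tells all that it offers.
- The arm moves only by the tool apply_moves, never from a script. Its argument "plan" is a list that holds one entry, the list of rows, each a list of 4 numbers: the shift along the world's x, y, z each as a share of 0.025 m, from -1 to 1, then the turn about the world's z as a share of 0.12 rad, from -1 to 1. A call has 1 to 12 rows; each row shifts and turns the commanded pose from where the row before left it; what a row does not reach is not made up. A row lasts 1/10 s, in which the tool goes at most 50 mm and 8.59 degrees, less where a joint would pass 70% of its speed; a pose out of reach is approached as far as the arm can. A call with a number of a shift or a turn outside -1 to 1 is refused whole. A call with a gripper value outside its range is refused whole. "fingers" is the opening, from -1 (shut) to 1 (fully open), so that 0 is half open, set as the call begins (left out, the last holds). The fingers move at their own pace and stop on an object; "newtons" is the grip in N (left out, the last holds). Time passes only in rows, so rows that do not move let the fingers close. It gives the time, the measured TCP pose, the force, the opening and the grip force at its end, in the units of the state.
- arm.get_obs(): the state, without advancing time (a new reading comes with each control period).
- arm.grab_frame(name): name is "scene" or "top" or "wrist"; returns the picture (384x512x3 uint8, red, green, blue); there is no depth.
- arm.camera_model(name): a dict with "K" (3x3 intrinsics, pixels), "eye" and "attitude" of the camera in the world; the wrist camera has in their place "tool_from_camera" (4x4, takes a point from camera to tool coordinates, whose origin is the TCP and whose axes are the flange's). Camera axes: x right, y down, z forward; pixel columns grow to the right and rows downward; lengths in mm; the calibration is good to about 2 mm. A picture is of the moment at which its call begins: read the wrist's pose just before it. camera_model takes no time and is no camera call.
- arm.job_done(): hands the job in; it is judged then, once.
The state is a dict: "clock": time; "joint_positions": joint angles; "dq": joint speeds; "effort": joint torques, N m; "ee_pos": TCP position; "orientation": TCP orientation; "ft_force": force on the tool from outside, world axes, zero at the start; "ft_torque": the same for the moment, N m; "finger_gap": finger opening in mm; "grip_force": force on a finger pad.
Only numpy, scipy, OpenCV 4.12 (cv2) and the standard library are available. Lean on these libraries where they do the work, as an engineer would, in place of code of your own. Each camera call takes 0.05 s, during which the arm holds its last target. There are 200 camera calls.

## Working session

There is one attempt and no reset: what is moved stays moved. The work goes in short steps, Python scripts to look and compute and a tool call to move; the robot and the scene stay as the last step left them, time stands still between calls to the robot, and variables do not carry over. Pictures are saved under pics/ and viewed, at most 10 in all, crops included, and the job is handed in when it is done.

Besides the shell and the picture viewer there is one more tool, called after "Emit:" as name(argument=value, ...) on one line, values as JSON. apply_moves: Moves the arm, as the interface text tells. Its arguments: {"type":"object","properties":{"plan":{"type":"array"},"fingers":{"type":"number"},"newtons":{"type":"number"}},"required":["plan"]}

```bash
mkdir -p pics
cat > h.py <<'E'
import numpy as np,cv2
from plant import arm
def grab(n,f):
    im=arm.grab_frame(n); cv2.imwrite('pics/'+f,im[:,:,::-1]); return im
def cam(n):
    m=arm.camera_model(n); return np.array(m['K']),np.array(m['eye']),np.array(m['attitude'])
E
python3 - <<'E'
from h import *
a=grab('scene','s0.png');b=grab('top','t0.png')
for n in('scene','top'):print(arm.camera_model(n))
print(arm.get_obs())
E
```

```text
{'K': array([[477.81739912,   0.        , 257.87172719],
       [  0.        , 477.81739912, 190.75853303],
       [  0.        ,   0.        ,   1.        ]]), 'eye': array([1726.22388088,  135.00642336, 1278.71199066]), 'attitude': array([-2.36440410e+00,  1.43557819e-03,  1.67475903e+00])}
{'K': array([[480.58455062,   0.        , 250.30607585],
       [  0.        , 480.58455062, 191.76368897],
       [  0.        ,   0.        ,   1.        ]]), 'eye': array([ 279.58091177,   28.11227187, 1455.18585744]), 'attitude': array([-2.95574936, -0.01151635, -1.59156058])}
{'clock': 0.1, 'joint_positions': array([ 1.09887952e+00,  2.21146168e-01,  1.52748365e+00,  1.36684512e-05,
        1.39468799e+00, -1.26122773e-01]), 'dq': array([ 0.00027138, -0.00250317, -0.00270649,  0.00119163, -0.00013701,
       -0.00094094]), 'effort': array([-2.62561316e-04, -4.98248076e+01, -3.90543222e+01, -1.97498402e-04,
        5.79996049e-03, -1.33537119e-05]), 'ee_pos': array([211.60858045, 587.52140313, 230.31621725]), 'orientation': array([-3.13988290e+00, -2.30350184e-04,  2.79579602e+00]), 'ft_force': array([ 0.58110992, -0.65340668, -0.23950783]), 'ft_torque': array([-0.00113623,  0.01006571, -0.01782583]), 'grip_force': 0.0, 'finger_gap': 85.11809205682137}
```

View pics/s0.png

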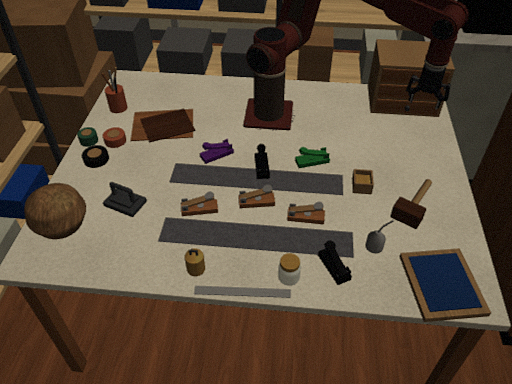

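View pics/t0.png

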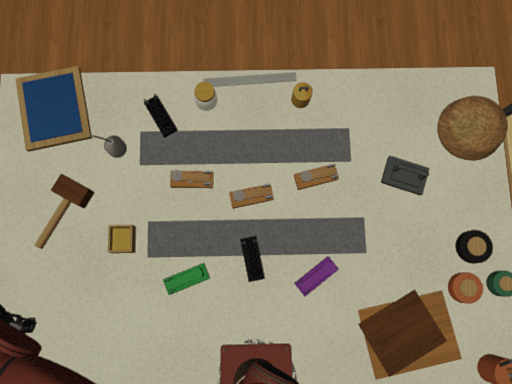

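```bash
cat >> h.py <<'E'
from scipy.spatial.transform import Rotation as Ro
def ray(n,uv,z):
    K,e,at=cam(n); R=Ro.from_euler('xyz',at).as_matrix()
    d=R@np.linalg.inv(K)@np.array([uv[0],uv[1],1.]); return (e+d*(z-e[2])/d[2])[:2]
E
python3 - <<'E'
from h import *
im=cv2.imread('pics/t0.png'); hsv=cv2.cvtColor(im,cv2.COLOR_BGR2HSV)
c=im[120:270,110:380]; cv2.imwrite('pics/c0.png',cv2.resize(c,None,fx=2.9,fy=2.9,interpolation=cv2.INTER_CUBIC))
def blobs(m,lo,hi,z,tag):
    cs,_=cv2.findContours(m.astype(np.uint8),cv2.RETR_EXTERNAL,cv2.CHAIN_APPROX_NONE)
    for k in cs:
        A=cv2.contourArea(k)
        if lo<A<hi:
            b=cv2.boxPoints(cv2.minAreaRect(k)); print(tag,A,b.mean(0).round(1),[ray('top',p,z).round().tolist() for p in b])
H,S,V=cv2.split(hsv)
for p in [(180,192),(183,178),(174,208),(197,240),(250,240),(133,200)]: print(p,hsv[p])
blobs((H<22)&(S>120)&(V>60),250,1500,15,'wood')
blobs((S<60)&(V<110)&(V>40),3000,12000,0,'mat')
# check: world corners
print(ray('scene',(363,181),25),ray('top',(121,239),25))
E
```

```text
(180, 192) [ 16 138 131]
(183, 178) [ 16 167 133]
(174, 208) [ 16 133 130]
(197, 240) [ 12  36 122]
(250, 240) [35 17 88]
(133, 200) [10  9 83]
wood 708.0 [ 28.  372.5] [[71.0, 728.0], [67.0, 569.0], [11.0, 566.0], [14.0, 723.0]]
wood 690.5 [494.5 369. ] [[59.0, -640.0], [57.0, -736.0], [-19.0, -727.0], [-17.0, -632.0]]
wood 795.0 [465.  287.5] [[294.0, -576.0], [292.0, -677.0], [208.0, -668.0], [210.0, -568.0]]
wood 271.5 [476.5 246. ] [[399.0, -644.0], [398.0, -701.0], [344.0, -695.0], [345.0, -638.0]]
wood 586.5 [120.  238.5] [[376.0, 432.0], [456.0, 435.0], [455.0, 363.0], [374.0, 361.0]]
wood 435.5 [250.9 195.7] [[550.0, 71.0], [574.0, -54.0], [526.0, -62.0], [502.0, 62.0]]
wood 900.0 [ 54.4 212.5] [[429.0, 692.0], [621.0, 581.0], [567.0, 499.0], [378.0, 612.0]]
wood 481.5 [191.5 179.5] [[616.0, 248.0], [614.0, 122.0], [567.0, 123.0], [569.0, 247.0]]
wood 433.5 [315.6 176.4] [[603.0, -128.0], [634.0, -254.0], [586.0, -264.0], [555.0, -138.0]]
wood 256.0 [204.   91.5] [[909.0, 174.0], [908.0, 117.0], [844.0, 118.0], [845.0, 174.0]]
mat 7098.5 [256.3 239.1] [[467.0, 320.0], [467.0, -342.0], [347.0, -336.0], [348.0, 316.0]]
mat 6586.0 [244.7 145.8] [[755.0, 351.0], [756.0, -313.0], [645.0, -308.0], [645.0, 346.0]]
[408.25503168 392.51092774] [412.78286384 392.26179413]
```

View pics/c0.png

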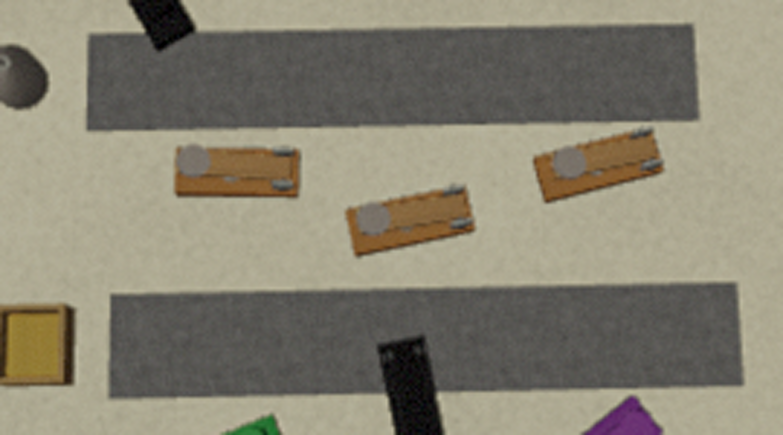

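Run:
```python
from h import *
for n,(u,v),z in [('A',(193,160),72),('B',(373,218),72),('C',(570,162),72),('blackL',(380,344),40),('blackR',(424,338),40),('blackL',(380,344),0),('nearmat L top',(111,296),0),('bot',(109,397),0),('Rtop',(738,283),0),('Rbot',(743,385),0),('can',(20,78),0)]:
    print(n,ray('top',(u/2.9+110-.3,v/2.9+120-.3),z).round(1))
```

```text
A [593.9 223.6]
B [530.7  42. ]
C [ 584.8 -159.3]
blackL [406.4  37.3]
blackR [411.7  -7.4]
blackL [410.   37.6]
nearmat L top [465.8 318.4]
bot [360.8 318.6]
Rtop [ 466.9 -341. ]
Rbot [ 359.9 -339.3]
can [704.2 420.7]
```

Emit:
apply_moves(plan=[[[1, -1, 0, -1], [1, -1, 0, -1], [1, -1, 0, -1], [1, -1, 0, -1], [1, -1, 0, -1], [1, -1, 0, -1], [1, -1, 0, -1], [1, -1, 0, -1], [1, -1, 0, -1], [1, -1, 0, -1], [1, -1, 0, -0.1], [1, -1, 0, 0]]], fingers=-1, newtons=20)

```text
clock: 1.3
ee_pos: [512.4, 286.7, 230.8]
orientation: [-3.141, 0.0, 1.583]
ft_force: [0.2, 0.5, -0.5]
finger_gap: -0.0
grip_force: 0.0
```

Emit:
apply_moves(plan=[[[1, -1, -1, 0], [1, -1, -1, 0], [1, -0.6, -1, 0], [0.28, 0, -1, 0], [0, 0, -1, 0], [0, 0, -0.6, 0], [0, 0, 0, 0]]])

```text
clock: 2.0
ee_pos: [591.4, 222.5, 88.0]
orientation: [-3.136, 0.001, 1.584]
ft_force: [0.4, 1.0, -0.2]
finger_gap: -0.0
grip_force: 0.0
```

Press to ~62.

Emit:
apply_moves(plan=[[[0, 0, -0.4, 0], [0, 0, -0.24, 0], [0, 0, -0.2, 0], [0, 0, -0.2, 0], [0, 0, 0, 0]]])

```text
clock: 2.5
ee_pos: [593.8, 223.1, 65.1]
orientation: [3.142, 0.0, 1.584]
ft_force: [-0.8, 0.3, 0.0]
finger_gap: -0.1
grip_force: 0.0
```

Emit:
apply_moves(plan=[[[0, 0, -0.16, 0], [0, 0, 0, 0], [0, 0, 0, 0]]])

```text
clock: 2.8
ee_pos: [593.7, 222.9, 61.2]
orientation: [-3.141, 0.0, 1.584]
ft_force: [0.3, -0.3, 0.4]
finger_gap: 0.2
grip_force: 0.0
```

Emit:
apply_moves(plan=[[[0, 0, -0.16, 0], [0, 0, -0.16, 0], [0, 0, 0, 0]]])

```text
clock: 3.1
ee_pos: [593.5, 222.9, 52.6]
orientation: [-3.141, 0.0, 1.584]
ft_force: [-0.2, 0.1, 0.2]
finger_gap: -0.3
grip_force: 0.0
```

Run:
```python
from h import *
o=arm.get_obs();print(o['ft_force'],o['ft_torque'],o['ee_pos'])
im=grab('scene','s1.png');w=grab('wrist','w1.png')
c=cv2.resize(im[150:260,240:380,::-1],None,fx=3.4,fy=3.4)
w=cv2.resize(w[:,:,::-1],None,fx=.62,fy=.62)
H=max(c.shape[0],w.shape[0]);o=np.zeros((H,c.shape[1]+w.shape[1],3),np.uint8);o[:c.shape[0],:c.shape[1]]=c;o[:w.shape[0],c.shape[1]:]=w
cv2.imwrite('pics/m1.png',o);print(o.shape)
```

```text
[-0.21253932  0.07031175  0.24987669] [0.07473911 0.05488609 0.01649681] [593.52240522 222.87571448  52.57035804]
(374, 793, 3)
```

View pics/m1.png

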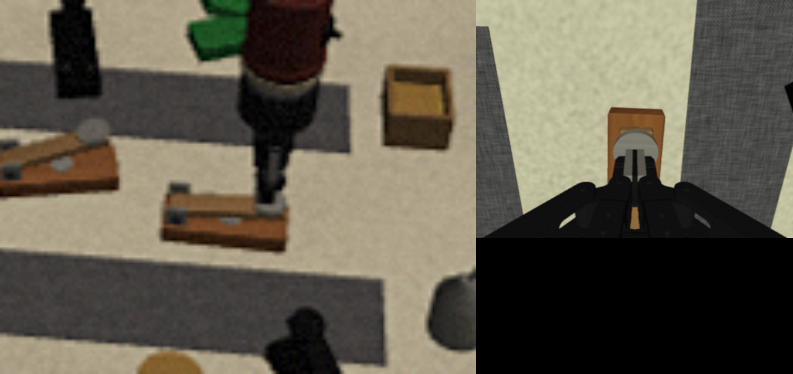

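A is moving freely under the fingers (pad well lowered): it's free. Push it fully down, then go to B.

Emit:
apply_moves(plan=[[[0, 0, -0.16, 0], [0, 0, -0.16, 0], [0, 0, -0.1, 0], [0, 0, 0, 0]]])

```text
clock: 3.6
ee_pos: [594.1, 223.2, 43.8]
orientation: [3.141, -0.0, 1.584]
ft_force: [-2.7, -0.1, 8.7]
finger_gap: 0.4
grip_force: 4.3
```

Emit:
apply_moves(plan=[[[0, 0, 1, 0], [0, 0, 1, 0], [-0.35, -1, 0, 1], [-0.35, -1, 0, 0.6], [-0.35, -1, 0, 0], [-0.35, -1, 0, 0], [-0.35, -1, 0, 0], [-0.35, -1, 0, 0], [-0.35, -1, 0, 0], [0, -0.25, -0.5, 0], [0, 0, 0, 0], [0, 0, 0, 0]]])

```text
clock: 4.8
ee_pos: [532.2, 42.2, 79.5]
orientation: [-3.14, -0.001, 1.776]
ft_force: [-0.2, 0.0, 0.9]
finger_gap: -0.0
grip_force: 0.0
```

Emit:
apply_moves(plan=[[[0, 0, -0.32, 0], [0, 0, -0.16, 0], [0, 0, -0.16, 0], [0, 0, 0, 0]]])

```text
clock: 5.2
ee_pos: [533.2, 42.8, 65.8]
orientation: [3.141, -0.001, 1.777]
ft_force: [-4.8, 1.9, 12.4]
finger_gap: -0.0
grip_force: 5.8
```

Emit:
apply_moves(plan=[[[0, 0, -0.1, 0], [0, 0, 0, 0]]])

```text
clock: 5.4
ee_pos: [533.9, 43.0, 65.3]
orientation: [3.14, -0.001, 1.777]
ft_force: [-9.1, 3.4, 25.4]
finger_gap: 0.1
grip_force: 12.1
```

Emit:
apply_moves(plan=[[[0, 0, 1, 0], [0.2, -1, 0, 0.4], [0.3, -1, 0, 0], [0.3, -1, 0, 0], [0.3, -1, 0, 0], [0.3, -1, 0, 0], [0.3, -1, 0, 0], [0.3, -1, 0, 0], [0.1, -1, 0, 0], [0, -0.1, 0, 0], [0, 0, 0, 0]]])

```text
clock: 6.5
ee_pos: [584.8, -160.7, 86.2]
orientation: [-3.141, -0.001, 1.823]
ft_force: [0.1, 1.1, 0.4]
finger_gap: 0.3
grip_force: 0.0
```

Emit:
apply_moves(plan=[[[0, 0, -0.4, 0], [0, 0, -0.2, 0], [0, 0, -0.2, 0], [0, 0, -0.12, 0], [0, 0, 0, 0]]])

```text
clock: 7.0
ee_pos: [584.7, -160.2, 63.1]
orientation: [-3.141, -0.001, 1.824]
ft_force: [0.3, 0.2, -0.5]
finger_gap: 0.1
grip_force: 0.0
```

Emit:
apply_moves(plan=[[[0, 0, -0.2, 0], [0, 0, -0.2, 0], [0, 0, -0.2, 0], [0, 0, -0.2, 0], [0, 0, 0, 0]]])

```text
clock: 7.5
ee_pos: [585.2, -160.8, 44.0]
orientation: [-3.142, -0.0, 1.824]
ft_force: [-0.0, 2.2, 4.3]
finger_gap: -0.0
grip_force: 2.4
```

Emit:
apply_moves(plan=[[[0, 0, 1, 0], [0, 0, 1, 0], [0.36, -0.7, 0, 0], [0, -0.7, 0, 0], [0, 0, -1, 0], [0, 0, -1, 0], [0, 0, -1, 0], [0, 0, -0.4, 0], [0, 0, 0, 0]]], fingers=1)

```text
clock: 8.4
ee_pos: [591.7, -195.4, 5.9]
orientation: [-3.137, -0.003, 1.823]
ft_force: [-0.4, 0.5, 0.9]
finger_gap: 84.9
grip_force: 0.0
```

Emit:
apply_moves(plan=[[[0, 0, 0, 0], [0, 0, 0, 0], [0, 0, 0, 0], [0, 0, 0, 0], [0, 0, 0, 0]]], fingers=-1, newtons=20)

```text
clock: 8.9
ee_pos: [595.0, -196.4, 10.6]
orientation: [3.14, 0.002, 1.824]
ft_force: [-1.6, -0.7, 6.5]
finger_gap: 49.4
grip_force: 22.8
```

Emit:
apply_moves(plan=[[[-0.3, 0, 0, -0.2], [-0.6, 0, 0, -0.2], [-0.6, 0, 0, -0.2], [-0.6, 0, 0, -0.2], [-0.6, 0, 0, -0.2], [-0.6, 0, 0, -0.2], [-0.6, 0, 0, -0.2], [-0.6, 0, 0, -0.2], [-0.6, 0, 0, -0.2], [-0.6, 0, 0, -0.2], [-0.4, 0, 0, 0], [-0.2, 0, 0, 0]]])

```text
clock: 10.1
ee_pos: [438.4, -196.8, 10.6]
orientation: [3.136, 0.003, 1.582]
ft_force: [6.4, -0.1, 4.1]
finger_gap: 49.8
grip_force: 22.6
```

Emit:
apply_moves(plan=[[[-0.4, 0, 0, 0], [-0.2, 0, 0, 0], [0, 0, 0, 0]]])

```text
clock: 10.4
ee_pos: [423.2, -196.9, 10.5]
orientation: [3.137, 0.003, 1.583]
ft_force: [2.6, -0.4, 6.0]
finger_gap: 49.6
grip_force: 22.9
```

Emit:
apply_moves(plan=[[[0, 0, 0, 0], [0, 0, 0, 0], [0, 0, 0, 0], [0, 0, 0.6, 0], [0, 0, 1, 0], [0, 0, 1, 0], [0, 0, 1, 0], [0, 0, 0.6, 0], [0, 0, 0, 0]]], fingers=0.5)

```text
clock: 11.3
ee_pos: [422.9, -196.6, 115.9]
orientation: [3.138, 0.002, 1.584]
ft_force: [0.3, -0.4, -0.2]
finger_gap: 64.0
grip_force: 0.0
```

Run:
```python
from h import *
o=arm.get_obs();print(o['ft_force'],o['ee_pos'])
im=grab('top','t1.png')
cv2.imwrite('pics/c1.png',cv2.resize(im[120:290,110:380,::-1],None,fx=2.9,fy=2.9,interpolation=cv2.INTER_CUBIC))
```

```text
[ 0.30110519 -0.41393302 -0.17967694] [ 422.9282769  -196.60390868  115.85740301]
```

View pics/c1.png

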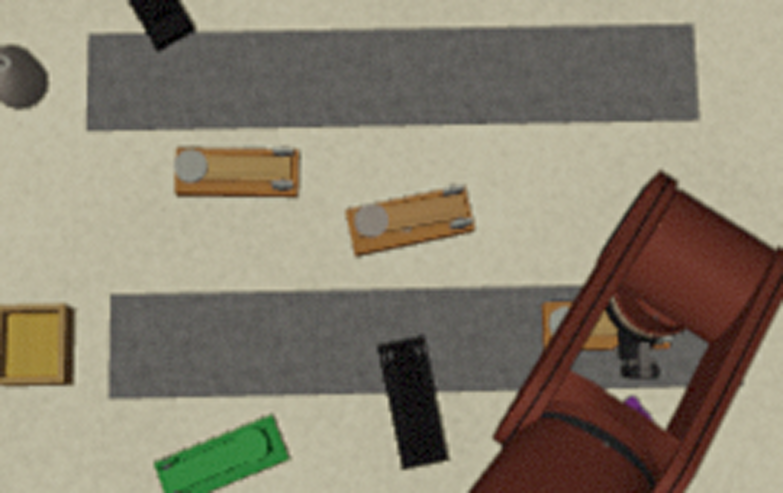

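Emit:
apply_moves(plan=[[[0.6, 1, 0, 0.5], [0.6, 1, 0, 0.5], [0.6, 1, 0, 0.5], [0.6, 1, 0, 0], [0.6, 1, 0, 0], [0.6, 1, 0, 0], [0.6, 1, 0, 0], [0.4, 1, 0, 0], [0, 0, 0, 0], [0, 0, 0, 0]]], fingers=1)

```text
clock: 12.35
ee_pos: [535.4, 4.6, 111.9]
orientation: [-3.138, -0.001, 1.765]
ft_force: [0.5, 0.1, -0.6]
finger_gap: 85.1
grip_force: 0.0
```

Emit:
apply_moves(plan=[[[0, 0, -1, 0], [0, 0, -1, 0], [0, 0, -1, 0], [0, 0, -0.8, 0], [0, 0, -0.4, 0], [0, 0, 0, 0]]])

```text
clock: 12.95
ee_pos: [534.5, 3.6, 6.8]
orientation: [-3.138, -0.001, 1.763]
ft_force: [-0.0, 1.0, -0.3]
finger_gap: 85.5
grip_force: 0.0
```

Emit:
apply_moves(plan=[[[0, 0, 0, 0], [0, 0, 0, 0], [0, 0, 0, 0], [0, 0, 0, 0], [0, 0, 0, 0]]], fingers=-1, newtons=20)

```text
clock: 13.45
ee_pos: [537.5, 3.9, 10.2]
orientation: [3.14, 0.001, 1.764]
ft_force: [-2.3, -0.7, 6.6]
finger_gap: 49.4
grip_force: 21.4
```

Emit:
apply_moves(plan=[[[0.3, 0, 0, -0.2], [0.6, 0, 0, -0.2], [0.6, 0, 0, -0.2], [0.6, 0, 0, -0.2], [0.6, 0, 0, -0.2], [0.6, 0, 0, -0.2], [0.6, 0, 0, -0.2], [0.6, 0, 0, -0.2], [0.6, 0, 0, 0], [0.6, 0, 0, 0], [0.6, 0, 0, 0], [0.3, 0, 0, 0]]])

```text
clock: 14.65
ee_pos: [700.3, 4.5, 9.8]
orientation: [-3.137, -0.0, 1.572]
ft_force: [-14.5, 0.5, 14.0]
finger_gap: 49.2
grip_force: 22.8
```

Emit:
apply_moves(plan=[[[0, 0, 0, 0], [0, 0, 0, 0], [0, 0, 0, 0], [0, 0, 0, 0]]], fingers=0.8)

```text
clock: 15.05
ee_pos: [701.4, 4.3, 8.7]
orientation: [3.142, -0.0, 1.572]
ft_force: [-0.2, -0.3, -0.8]
finger_gap: 76.8
grip_force: 0.0
```

Emit:
apply_moves(plan=[[[0, 0, 0.6, 0], [0, 0, 1, 0], [0, 0, 1, 0], [0, 0, 1, 0], [0, 0, 0.6, 0], [0, 0, 0, 0]]])

```text
clock: 15.65
ee_pos: [703.8, 4.0, 118.1]
orientation: [3.135, 0.001, 1.572]
ft_force: [0.8, 0.4, -0.1]
finger_gap: 77.1
grip_force: 0.0
```

Now A at (592,185): dx −110, dy +181.

Emit:
apply_moves(plan=[[[-0.6, 1, 0, 0], [-0.6, 1, 0, 0], [-0.6, 1, 0, 0], [-0.6, 1, 0, 0], [-0.6, 1, 0, 0], [-0.6, 1, 0, 0], [-0.6, 1, 0, 0], [-0.2, 0.24, 0, 0], [0, 0, 0, 0], [0, 0, 0, 0]]], fingers=1)

```text
clock: 16.65
ee_pos: [591.8, 184.5, 113.3]
orientation: [-3.141, 0.001, 1.572]
ft_force: [0.6, -0.9, 0.5]
finger_gap: 85.3
grip_force: 0.0
```

Emit:
apply_moves(plan=[[[0, 0, -1, 0], [0, 0, -1, 0], [0, 0, -1, 0], [0, 0, -0.8, 0], [0, 0, -0.4, 0], [0, 0, 0, 0]]])

```text
clock: 17.25
ee_pos: [590.7, 183.9, 6.9]
orientation: [-3.138, 0.001, 1.57]
ft_force: [-1.3, 0.6, 0.0]
finger_gap: 85.1
grip_force: 0.0
```

Emit:
apply_moves(plan=[[[0, 0, 0, 0], [0, 0, 0, 0], [0, 0, 0, 0], [0, 0, 0, 0], [0, 0, 0, 0]]], fingers=-1, newtons=20)

```text
clock: 17.75
ee_pos: [592.8, 185.4, 10.6]
orientation: [3.139, -0.0, 1.572]
ft_force: [-1.7, -1.5, 5.7]
finger_gap: 49.5
grip_force: 21.1
```

Emit:
apply_moves(plan=[[[-0.3, 0, 0, 0], [-0.64, 0, 0, 0], [-0.64, 0, 0, 0], [-0.64, 0, 0, 0], [-0.64, 0, 0, 0], [-0.64, 0, 0, 0], [-0.64, 0, 0, 0], [-0.64, 0, 0, 0], [-0.64, 0, 0, 0], [-0.64, 0, 0, 0], [-0.5, 0, 0, 0], [-0.3, 0, 0, 0]]])

```text
clock: 18.95
ee_pos: [422.2, 185.9, 10.6]
orientation: [3.135, -0.001, 1.572]
ft_force: [4.6, -0.9, 2.4]
finger_gap: 49.3
grip_force: 22.8
```

Emit:
apply_moves(plan=[[[0, 0, 0, 0], [0, 0, 0, 0], [0, 0, 0, 0], [0, 0, 0, 0]]], fingers=0.6)

```text
clock: 19.35
ee_pos: [419.9, 185.2, 8.5]
orientation: [-3.141, 0.0, 1.572]
ft_force: [-0.5, 0.0, -0.1]
finger_gap: 68.1
grip_force: 0.0
```

Emit:
apply_moves(plan=[[[0, 0, 0.6, 0], [0, 0, 1, 0], [0, 0, 1, 0], [0, 0, 1, 0], [0, 0, 1, 0], [0, 1, 1, 0], [0, 1, 1, 0], [0, 1, 0, 0], [0, 1, 0, 0], [0, 1, 0, 0], [0, 1, 0, 0], [0, 1, 0, 0]]])

```text
clock: 20.55
ee_pos: [419.9, 361.2, 173.3]
orientation: [-3.141, 0.001, 1.572]
ft_force: [0.5, 0.1, 0.0]
finger_gap: 67.9
grip_force: 0.0
```

Emit:
apply_moves(plan=[[[0, 1, 0, 0], [-0.5, 1, 0, 0], [-0.5, 1, 0, 0], [-0.5, 1, 0, 0], [-0.5, 1, 0, 0], [0, 0, 0, 0], [0, 0, 0, 0], [0, 0, 0, 0]]])

```text
clock: 21.35
ee_pos: [370.4, 484.4, 173.3]
orientation: [-3.141, 0.001, 1.571]
ft_force: [-0.3, -0.0, -0.4]
finger_gap: 68.6
grip_force: 0.0
```

Run:
```python
from h import *
o=arm.get_obs();print(o['ft_force'],o['ee_pos'])
im=grab('top','t2.png'); s=grab('scene','s2.png')
a=cv2.resize(im[120:290,110:380,::-1],None,fx=2,fy=2); b=cv2.resize(s[140:270,150:370,::-1],None,fx=540/220,fy=540/220)
cv2.imwrite('pics/m2.png',cv2.resize(np.vstack([a,b]),None,fx=.9,fy=.9))
```

```text
[-0.32856481 -0.03621702 -0.43117868] [370.40415469 484.44836741 173.33705922]
```

View pics/m2.png

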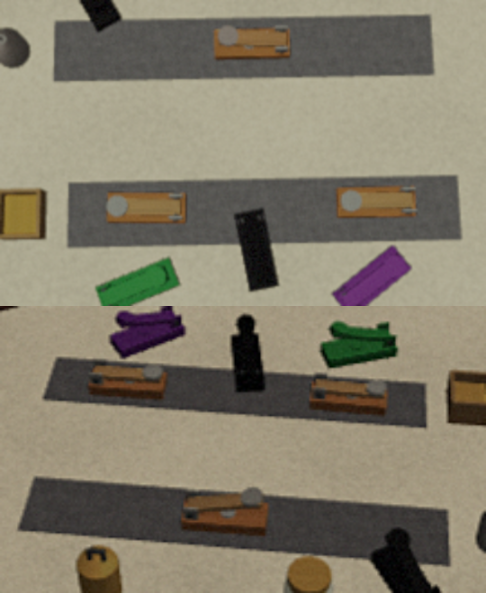

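Both free presses stand on the stock mat with their levers down, and the seized one, lever still up, stands on the repair mat. The look-alikes have not moved.

```bash
python3 -c "
from plant import arm
print(arm.job_done())"
```

```text
the job is handed in; nothing more can be done
None
```

Job handed in at about 21 s (no verdict was returned): the seized press (the middle one) is on the repair mat, both free presses are on the stock mat with their levers down, and the iron and mallet were not touched.

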